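# Load a parts bin into a picking lane past its sprung gate

## Task

Load the blue parts bin into the picking lane: hold the sprung gate down with a fingertip on its long bar while you push the bin through over it, fully home against the end stop, then let the gate spring up behind it. Keep the gate right down, clear of the bin, the whole time the bin is passing over it; only push the bin, never lift or tip it, and leave everything else on the bench where it is.

Things in the scene. Friction and masses are not known exactly. Their poses are not given: they have to be found in the camera images.
- lane: Aluminium bench-top picking lane with black slide strips, fixed. Origin: on the bench, under the middle of the gate; y points downstream (the way to push), x across, away from the robot, z up. y -240 to +150 mm. The strips' tops are at z 60 mm, the side flanges at x +/-54 mm (3 mm thick, tops at z 80). Between the strips (|x| < 28 mm) it is open below.
- stop_face (a point): Middle of the bumper faces of the lane's end stop, which the bin's front meets when home: lane x 0, y +138, z 71 mm. The stop is 111 mm wide, from z 52 to 86 mm.
- gate (a joint): Angle of the gate, a yellow-and-black boom 8 mm thick crossing the lane at y 0. 0 = up (shut): it slopes up 0.25 rad towards the robot's side and blocks the bin. It grows as the bar is pressed: at 0.25 it is level, its top 3 mm under the strips' tops; the bin passes from 0.23; stop at 0.31. A spring (about 3 N at the bar to start, 7 N fully down) lifts it again once let go.
- gate_hinge (a point): The gate's hinge, beyond the far flange: lane x +80, y 0, z 47 mm; the hinge line runs along the lane's y.
- bar_mid (a point): Middle of the top of the press bar: flat, black rubber top, on the robot's side of the lane, rigid with the gate, 26 mm wide, 235 mm long along the lane (lane y -205 to +30 mm). Here lane x -72, z 118 mm with the gate up; x -85, z 78 when level (0.25 rad), then 1.65 mm lower per 0.01 rad. It may be pressed anywhere along it, also while sliding.
- bin: Blue open-front bin of clamp blocks, 100 wide (x), 120 long (y), 50 mm high, 0.4 to 0.8 kg, loose on the strips upstream of the gate, 2.5 mm clear of each flange. Origin: centre of its underside. Its y axis points downstream, to the low (24 mm) front; push on the full-height rear wall. Home, its origin is at lane y +78 mm, its rear wall 18 mm past the gate's middle.
- bin_rear (a point): Centre of the outside of the bin's rear wall, 25 mm above its underside (85 mm above the bench); the wall is 100 mm wide and 50 mm high.
- collar: Bystander: dark steel shaft collar, 48 mm diameter, 16 mm high. Origin: centre of its underside.
- clamp_block: Bystander: copper-coloured clamp block, 30 x 42 x 40 mm high. Origin: centre of its underside.
- fitting: Bystander: steel pipe fitting standing upright, 38 mm diameter, 52 mm high. Origin: centre of its underside.
- spray_can: Bystander: upright spray can with red cap, 54 mm diameter, 150 mm high. Origin: centre of its underside.
- red_bin: Bystander: red parts bin with a few parts, 100 x 160 x 70 mm high. Origin: centre of its underside.
- wrench: Bystander: steel wrench lying flat, 170 mm long. Origin: centre of its underside.
- tape_roll: Bystander: yellow tape roll lying flat, 72 mm diameter, 25 mm high. Origin: centre of its underside.
Not all that is in view belongs to the job. What is shaped like the bin but green is not meant.

How it is judged:
On the way, in this order (a step that is already met when the one before it is completed fails the run):
1. the gate is held down while the bin is still in front of it (value of joint gate above 0.22 rad and y of bin in the frame of lane below -0.064 m), for 0.2 s.
2. the bin has been pushed right past the gate with the gate still held down (value of joint gate above 0.21 rad and y of bin in the frame of lane above 0.064 m), for 0.02 s.
At the end, for the whole second after the job is handed in: The bin stands flat on the slide strips, straight in the lane, within 5 mm of the end stop and at rest; the gate has sprung fully up behind it (under 0.03 rad); all bystanders are where they were (y of bin in the frame of lane above 0.073 m and z of bin in the frame of lane between 0.057 and 0.063 m and angle between bin's own z axis and vertical below 0.04 rad and angle between the y axis of bin and the y axis of lane, either way round below 0.06 rad and value of joint gate below 0.03 rad and linear speed of bin below 0.01 m/s); the robot touches nothing.
It fails at once if the gate is not held down (under 0.21 rad) while any part of the bin touches or stands over it (value of joint gate below 0.21 rad and y of bin in the frame of lane between -0.065 and 0.064 m).
It fails at once if the bin is lifted off the slide strips by more than 10 mm (z of bin in the frame of lane above 0.07 m).
It fails at once if the bin is tipped (angle between bin's own z axis and vertical above 0.12 rad).
It fails at once if something else on the bench is knocked from its place (20 mm) (distance of any of collar, clamp_block, fitting, spray_can, red_bin, wrench, tape_roll from where it was at the start of the episode above 0.02 m).
It also fails if it takes over 45 s, if anything falls off the work surface, if the arm or the gripper's body presses on something with over 40 N, if the wrist force passes 120 N, or if a joint passes its speed limit or range.

## Robot

A 6-joint arm with a two-finger parallel gripper is mounted at the origin on the work surface. World frame = base frame: x ahead of the robot, y to its left, z up, the work surface at z = 0. Lengths are in m, angles in rad, forces in N, time in s.
With the tool pointing down it reaches from about 0.3 to 0.85 m from the base axis. Payload 5.4 kg.
Tool frame: the origin (TCP) lies at the centre of the arm's flange, where the gripper is bolted on; the fingertips stand 173 mm ahead of it and the grasp point (between the pads) lies 155 mm ahead of it (env.finger_overhang is the distance from the TCP to the fingertips, in m); z points along the fingers, x is the direction in which the jaws open and shut, and the axes are right-handed (so a half turn about z gives the same grasp; the last joint's range is limited). The gripper opens to 85 mm and grips with 20 to 120 N. Pads are 22 mm wide; open, the fingers measure 114 mm over their backs; the gripper's body (76 mm by 85 mm) begins 54 mm behind the grasp point. The pads swing forward as they close: fully open they stand 13 mm farther back than shut.
Start: joints at [-1.409, 0.158, 1.597, -0, 1.386, -0.21], TCP at [0.209, -0.536, 0.405] pointing down, gripper open.
Joint ranges: [-2.91, 2.91], [-0.94, 2.29], [0.18, 2.7], [-1.29, 4.43], [0.17, 2.64], [-3, 3]. Speed limits (rad/s): [2.57, 2.57, 3.14, 3.14, 3.14, 3.14].

## Interface

Orientations are given as a unit quaternion [x, y, z, w].
In Python, from station import read_state, get_image, close_job, env gives the robot as it stands.
- The arm moves only by the shell command python3 -m jog 'ROWS' [FORCE]. ROWS is JSON, a list of rows, each an object of numbers: "x", "y", "z": the shift along the tool's x, y, z as a fraction of full scale; "rx", "ry", "rz": the turn, a rotation vector about the tool's x, y, z as a fraction of full scale; "fingers": the closure, from -1 (fully open) to 1 (shut). A call has 1 to 8 rows; each row shifts and turns the commanded pose from where the row before left it, along the tool's axes as they then stand; what a row does not reach is not made up. Full scale, the value 1, is 0.4 m for a shift and pi/4 rad for a turn. A row lasts 1/8 s, in which the tool goes at most 62.5 mm and 10.7 degrees, less where a joint would pass 70% of its speed; a pose out of reach is approached as far as the arm can. A call with a number of a shift or a turn outside -1 to 1 is refused whole. A call with a gripper value outside its range is refused whole. The fingers move at their own pace and stop on an object; FORCE is the grip in N (left out, the last holds). Time passes only in rows, so rows that do not move let the fingers close. It gives the time, the measured TCP pose, the force and the opening at its end, in the units of the state.
- read_state(): the state, without advancing time (a new reading comes with each control period).
- get_image(name): name is "scene" or "top" or "wrist"; returns a dict with "color" (480x640x3 uint8, red, green, blue), "z_map" (480x640 float32, m along the optical axis (not along the pixel's ray), 0 where there is no reading), "K" (3x3 intrinsics, pixels), "k1" (the pictures are not rectified: a ray, as slopes to the right and down, at radius r is drawn at 1 + k1 r^2 times it, then the intrinsics apply), "origin" and "attitude" of the camera in the world; the wrist camera has in their place "T_tool_cam" (4x4, takes a point from camera to tool coordinates, whose origin is the TCP and whose axes are the tool frame's). Camera axes: x right, y up, looking along -z (the intrinsics and any distortion apply to the point x, -y, -z); pixel columns grow to the right and rows downward; lengths in m; the calibration is good to about 2 mm. A picture is of the moment at which its call begins: read the wrist's pose just before it.
- close_job(): hands the job in, once; it reports no verdict.
The state is a dict: "clock": time; "joint_pos": joint angles; "joint_vel": joint speeds; "tau": joint torques, N m; "tool_pos": TCP position; "ee_rot": TCP orientation; "ft_force": force on the tool from outside, world axes, zero at the start; "ft_torque": the same for the moment, N m; "finger_gap": finger opening in m.
Only numpy, scipy, OpenCV 4.12 (cv2) and the standard library are available. Lean on these libraries where they do the work, as an engineer would, in place of code of your own. Each camera call takes 0.05 s, during which the arm holds its last target.

## Working session

There is one attempt and no reset: what is moved stays moved. The work goes in short steps, Python scripts to look and compute and a shell command to move; the robot and the scene stay as the last step left them, time stands still between calls to the robot, and variables do not carry over. Pictures are saved under pics/ and viewed, and the job is handed in when it is done.

```bash
ls; mkdir -p pics
python3 - <<'E'
from station import read_state,get_image,env
import cv2,numpy as np
print(read_state()); print(env.finger_overhang)
for n in ("scene","top","wrist"):
    im=get_image(n); cv2.imwrite(f"pics/{n}0.png",im["color"][:,:,::-1])
    print(n,im["K"],im["k1"],im.get("origin"),im.get("attitude"),im.get("T_tool_cam"))
    np.savez(f"{n}0.npz",**{k:v for k,v in im.items()})
E
```

```text
pics
{'clock': 0.0, 'joint_pos': array([-1.40908819e+00,  1.59035699e-01,  1.59827211e+00,  4.96470605e-06,
        1.38619695e+00, -2.10129925e-01]), 'joint_vel': array([ 0.00027031,  0.00029835,  0.00050445, -0.0002479 , -0.00024309,
       -0.0008165 ]), 'tau': array([-1.65605801e-03, -3.95994973e+01, -3.31436419e+01, -3.47429504e-04,
        8.12393351e-03, -3.35293883e-06]), 'tool_pos': array([ 0.20883095, -0.53542571,  0.40370411]), 'ee_rot': array([ 8.25628972e-01, -5.64212626e-01, -6.57701818e-04, -6.93882605e-04]), 'ft_force': array([ 0.3819922 , -0.32470179, -1.16347264]), 'ft_torque': array([ 0.02117056, -0.00121277, -0.02487245]), 'finger_gap': 0.0854999055097749}
0.1734
scene [[615.30644748   0.         320.60160319]
 [  0.         615.30644748 242.37650871]
 [  0.           0.           1.        ]] -0.0664569879394898 [1.14143697 0.88297943 1.21840053] [0.12056675 0.35628232 0.87092152 0.31626297] None
top [[623.67312642   0.         316.84606636]
 [  0.         623.67312642 236.91710738]
 [  0.           0.           1.        ]] -0.15419847537663467 [ 0.33371603 -0.0048038   1.92784335] [ 0.03200121 -0.0199289  -0.70634307  0.70686507] None
wrist [[413.92970891   0.         322.03434205]
 [  0.         413.92970891 237.86210938]
 [  0.           0.           1.        ]] -0.08608732847168572 None None [[ 9.99998993e-01 -1.29676417e-03 -5.76683496e-04  4.39148297e-04]
 [-1.40796051e-03 -9.57540973e-01 -2.88293780e-01 -7.28421676e-02]
 [-1.78349031e-04  2.88294302e-01 -9.57541834e-01  2.99758108e-02]
 [ 0.00000000e+00  0.00000000e+00  0.00000000e+00  1.00000000e+00]]
```

View pics/scene0.png

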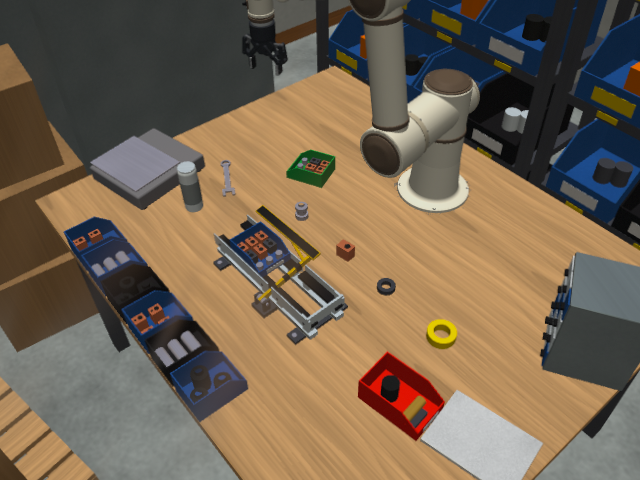

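View pics/top0.png

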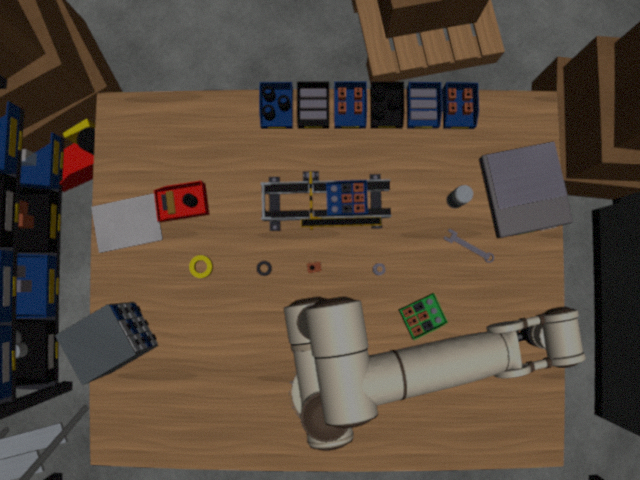

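View pics/wrist0.png

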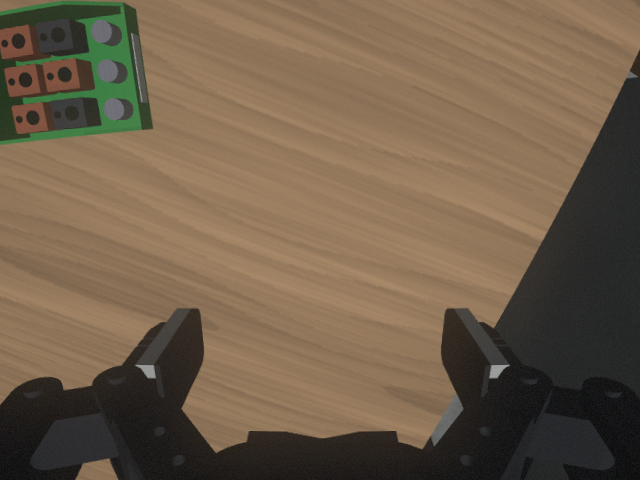

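The scene picture shows the lane around (275,265), with the blue bin in its upstream half (262,245) and the yellow gate and bar beside it. The green decoy is at (312,168). In the top view the lane runs from (262,203) to (390,200). The bin is at (348,198), the gate at (311,197) and the bar along (303–380,223). Nearby bystanders are the can (460,196), fitting (379,268), clamp block (314,267) and collar (264,268). I'll enlarge these.

```bash
cat > h.py <<'E'
import numpy as np,cv2
from scipy.spatial.transform import Rotation as R
def undist(im,uv):
    K=im["K"];k=float(im["k1"]);uv=np.atleast_2d(np.array(uv,float))
    d=(uv-[K[0,2],K[1,2]])/[K[0,0],K[1,1]]
    p=d.copy()
    for _ in range(20): p=d/(1+k*(p**2).sum(1,keepdims=True))
    return p
def campose(im,st=None):
    if st is None: return R.from_quat(im["attitude"]).as_matrix(),np.array(im["origin"])
    Rt=R.from_quat(st["ee_rot"]).as_matrix();T=np.array(im["T_tool_cam"])
    return Rt@T[:3,:3],Rt@T[:3,3]+st["tool_pos"]
def rays(im,uv,st=None):
    p=undist(im,uv);Rc,o=campose(im,st)
    d=np.c_[p[:,0],-p[:,1],-np.ones(len(p))]
    return o,d@Rc.T
def at_z(im,uv,z,st=None):
    o,d=rays(im,uv,st); return o+d*((z-o[2])/d[:,2])[:,None]
def depthpts(im,uv,st=None):
    uv=np.atleast_2d(uv);o,d=rays(im,uv,st)
    zz=np.array([im["z_map"][int(round(v)),int(round(u))] for u,v in uv]);return o+d*zz[:,None]
def tri(views):
    # views: list of (o,d) -> point, residual
    A=0;b=0
    for o,d in views:
        d=d/np.linalg.norm(d);P=np.eye(3)-np.outer(d,d);A=A+P;b=b+P@o
    x=np.linalg.solve(A,b)
    return x,[np.linalg.norm((np.eye(3)-np.outer(d,d)/(d@d))@(x-o)) for o,d in views]
def load(n): 
    f=np.load(n,allow_pickle=True); return {k:(f[k].item() if f[k].shape==() else f[k]) for k in f.files}
E
python3 - <<'E'
from h import *
t=load("top0.npz");s=load("scene0.npz")
cv2.imwrite("pics/topc.png",cv2.resize(t["color"][160:250,250:410,::-1],None,fx=5,fy=5,interpolation=cv2.INTER_CUBIC))
cv2.imwrite("pics/scec.png",cv2.resize(s["color"][195:345,205:355,::-1],None,fx=4,fy=4,interpolation=cv2.INTER_CUBIC))
print(t["z_map"][200,300:400:10])
for nm,uv in dict(bin=(348,198),strip=(275,185),fit=(379,268),clamp=(314,267),col=(264,268),can=(460,195)).items(): print(nm,depthpts(t,uv).round(3))
E
```

```text
[1.9397502 1.8622254 1.9385742 1.8817533 1.8730384 1.850596  1.8427062
 1.9242548 1.9208647 1.9371117]
bin [[ 0.586 -0.066  0.083]]
strip [[0.631 0.155 0.047]]
fit [[ 0.334 -0.005  1.928]]
clamp [[0.381 0.036 0.044]]
col [[0.379 0.192 0.003]]
can [[ 0.585 -0.386  0.156]]
```

View pics/topc.png

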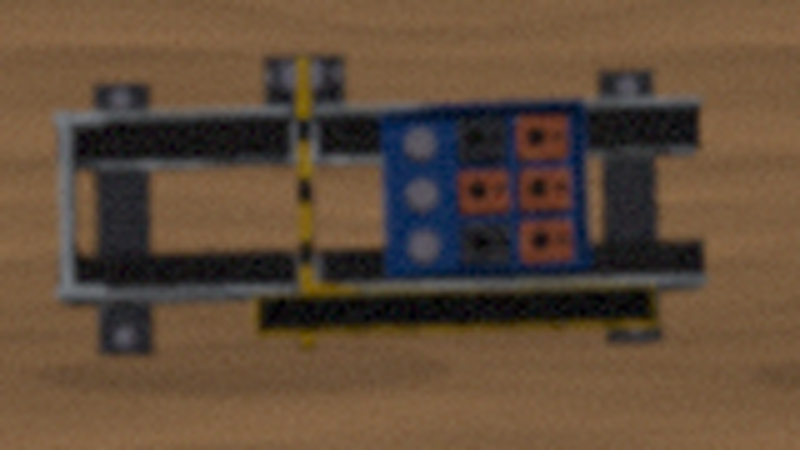

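View pics/scec.png

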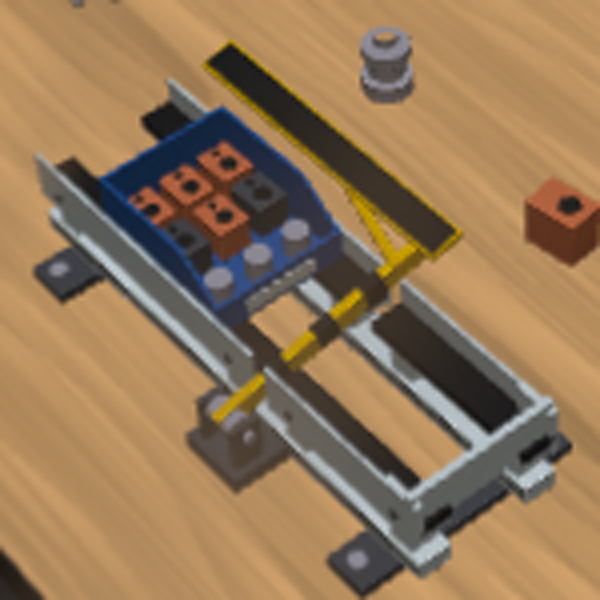

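The top crop shows the lane's upstream flange ends at (698,102) and (704,283) and the stop corners at (57,115) and (60,300). The bin's rear top edge runs (585,100)–(592,270), and the bar's top corners are (258,297), (655,290), (657,320) and (260,332). The scene crop shows the same features.

Run:
```python
from h import *
t=load("top0.npz");s=load("scene0.npz")
T=lambda u,v:(250+u/5-.4,160+v/5-.4)   # crop->pixel
S=lambda u,v:(205+u/4-.375,195+v/4-.375)
def z(n,pts,zz):
    p=at_z(t,[T(*q) for q in pts],zz); print(n,p[:,:2].round(4).tolist()); return p
f=z("flange up ends",[(698,102),(704,283)],.08)
st=z("stop corners",[(57,115),(60,300)],.086)
b=z("bin rear",[(585,100),(592,270)],.11)
z("bar",[(258,297),(655,290),(657,320),(260,332)],.118)
a=(st.mean(0)-f.mean(0))[:2]; print("len",np.linalg.norm(a),"yaw",np.degrees(np.arctan2(-a[0],a[1])))
u=a/np.linalg.norm(a); o=st.mean(0)[:2]-.150*u; print("origin from stop",o,"from up",f.mean(0)[:2]+.24*u)
bm=b.mean(0)[:2]; print("bin rear lane y",(bm-o)@u, "x",(bm-o)@np.array([u[1],-u[0]]))
# triangulate some
def tr(n,a,c):
    o1,d1=rays(t,T(*a));o2,d2=rays(s,S(*c)); x,r=tri([(o1,d1[0]),(o2,d2[0])]);print(n,x.round(4),np.round(r,4))
tr("bar down near",(260,332),(461,232)); tr("bar down far",(258,297),(435,256)); tr("bar up near",(657,320),(231,44)); tr("bar up far",(655,290),(206,66))
tr("bin rear far top",(585,100),(103,180)); tr("bin rear near top",(592,270),(222,110))
tr("flange up near",(704,283),(172,82)); tr("flange up far",(698,102),(40,157))
tr("stop near",(60,300),(553,403)); tr("stop far",(57,115),(413,505))
```

```text
flange up ends [[0.6407, -0.1897], [0.5316, -0.1922]]
stop corners [[0.6322, 0.1941], [0.5209, 0.1913]]
bin rear [[0.6368, -0.12], [0.536, -0.1235]]
bar [[0.5193, 0.0719], [0.5234, -0.1597], [0.5058, -0.1607], [0.4988, 0.0707]]
len 0.3837837391079009 yaw 1.42997814364215
origin from stop [0.58031844 0.04275112] from up [0.58016332 0.04896545]
bin rear lane y -0.16460227259208537 x 0.001991975192825507
bar down near [0.4977 0.0718 0.1171] [0.0016 0.0016]
bar down far [0.519  0.0731 0.1114] [0.0013 0.0013]
bar up near [ 0.5047 -0.1599  0.1167] [0.0015 0.0015]
bar up far [ 0.5242 -0.1604  0.1081] [0.0003 0.0003]
bin rear far top [ 0.636  -0.1191  0.106 ] [0.0018 0.0018]
bin rear near top [ 0.5371 -0.1241  0.1021] [0.0002 0.0002]
flange up near [ 0.5324 -0.1929  0.0752] [0.0003 0.0003]
flange up far [ 0.6411 -0.1899  0.076 ] [0.0003 0.0003]
stop near [0.5222 0.1909 0.0821] [0.0012 0.0012]
stop far [0.6331 0.1946 0.0811] [0.0001 0.0001]
```

The two views agree. The lane origin is near (0.580, 0.045) with a yaw of about 1.4°, the bin's rear wall is at lane y ≈ −165 mm, and the bin is nearly centred. My plan is to keep the jaws open across the lane: one finger presses the bar at x ≈ −85 while the other pushes the rear wall at x ≈ +12. First I turn the tool to line up with the lane.

```bash
python3 -m jog '[{"rz":-0.223,"fingers":-1},{"rz":-0.223},{"rz":-0.223},{"rz":-0.223},{"rz":-0.223},{"rz":-0.223},{"rz":-0.223}]'
cat > go.py <<'E'
import sys
from h import *
from station import read_state
O=np.array([0.580,0.0455]);YAW=np.radians(1.43)
def lane2w(x,y): 
    return O+x*np.array([np.cos(YAW),np.sin(YAW)])+y*np.array([-np.sin(YAW),np.cos(YAW)])
def w2lane(p):
    d=np.array(p)[:2]-O; return d@[np.cos(YAW),np.sin(YAW)],d@[-np.sin(YAW),np.cos(YAW)]
if __name__=="__main__":
    st=read_state();Rt=R.from_quat(st["ee_rot"]).as_matrix()
    print("t",st["clock"],"lane",np.round(w2lane(st["tool_pos"]),4),"z",st["tool_pos"][2].round(4),"F",st["ft_force"].round(2),"gap",round(st["finger_gap"],4),"j",st["joint_pos"].round(2))
    print("yaw",np.degrees(np.arctan2(Rt[1,0],Rt[0,0])).round(2),"z axis",Rt[:,2].round(4))
    if len(sys.argv)>3:
        x,y,z=map(float,sys.argv[1:4]);p=np.r_[lane2w(x,y),z]
        d=Rt.T@(p-st["tool_pos"]);print("tool shift m",d.round(4),"frac",(d/.4).round(4),"rows",np.abs(d).max()/.0625)
E
python3 go.py -0.031 -0.150 0.40
```

```text
t 0.15 lane [-0.3856 -0.5715] z 0.4039 F [ 0.28 -0.3  -0.67] gap 0.0854 j [-1.41  0.16  1.6  -0.    1.39 -0.21]
yaw -68.7 z axis [-3.0e-04  1.5e-03 -1.0e+00]
tool shift m [-0.2759 -0.4767  0.0045] frac [-0.6898 -1.1918  0.0112] rows 7.627757067038113validation failed for argument at $[0]...
```

```bash
python3 -m jog '[{"x":0,"y":0,"z":0,"rx":0,"ry":0,"rz":-0.223,"fingers":-1},{"x":0,"y":0,"z":0,"rx":0,"ry":0,"rz":-0.223,"fingers":-1},{"x":0,"y":0,"z":0,"rx":0,"ry":0,"rz":-0.223,"fingers":-1},{"x":0,"y":0,"z":0,"rx":0,"ry":0,"rz":-0.223,"fingers":-1},{"x":0,"y":0,"z":0,"rx":0,"ry":0,"rz":-0.223,"fingers":-1},{"x":0,"y":0,"z":0,"rx":0,"ry":0,"rz":-0.223,"fingers":-1},{"x":0,"y":0,"z":0,"rx":0,"ry":0,"rz":-0.223,"fingers":-1}]'
python3 go.py -0.031 -0.200 0.40
```

```text
clock: 1.02
tool_pos: [0.2088, -0.5356, 0.4042]
ee_rot: [1.0, 0.016, -0.0, -0.0]
ft_force: [1.0, 0.2, -0.0]
finger_gap: 0.0853
t 1.025 lane [-0.3855 -0.5717] z 0.4042 F [ 0.97  0.16 -0.03] gap 0.0853 j [-1.41  0.16  1.6  -0.    1.39 -1.44]
yaw 1.88 z axis [-2.e-04  8.e-04 -1.e+00]
tool shift m [ 0.3574 -0.3689  0.0045] frac [ 0.8936 -0.9221  0.0113] rows 5.901707181278512
```

```bash
python3 -m jog '[{"x":0.1,"y":-0.1,"z":0,"rx":0,"ry":0,"rz":0,"fingers":-1},{"x":0.1,"y":-0.1,"z":0,"rx":0,"ry":0,"rz":0,"fingers":-1},{"x":0.1,"y":-0.1,"z":0,"rx":0,"ry":0,"rz":0,"fingers":-1},{"x":0.1,"y":-0.1,"z":0,"rx":0,"ry":0,"rz":0,"fingers":-1},{"x":0.1,"y":-0.1,"z":0,"rx":0,"ry":0,"rz":0,"fingers":-1},{"x":0.1,"y":-0.1,"z":0,"rx":0,"ry":0,"rz":0,"fingers":-1},{"x":0.1,"y":-0.1,"z":0,"rx":0,"ry":0,"rz":0,"fingers":-1},{"x":0.1,"y":-0.1,"z":0,"rx":0,"ry":0,"rz":0,"fingers":-1}]'
python3 go.py -0.031 -0.200 0.40
```

```text
clock: 2.02
tool_pos: [0.5211, -0.2056, 0.4045]
ee_rot: [1.0, 0.013, -0.0, -0.0]
ft_force: [-0.4, -0.4, -0.1]
finger_gap: 0.0853
t 2.025 lane [-0.0652 -0.2495] z 0.4045 F [-0.41 -0.44 -0.06] gap 0.0853 j [-0.59  0.12  1.64 -0.    1.38 -0.62]
yaw 1.55 z axis [-1.e-04  0.e+00 -1.e+00]
tool shift m [ 0.0343 -0.0495  0.0045] frac [ 0.0856 -0.1237  0.0112] rows 0.7915176311923751
```

```bash
python3 -m jog '[{"x":0.043,"y":-0.075,"z":0,"rx":0,"ry":0,"rz":0,"fingers":-1},{"x":0.043,"y":-0.075,"z":0,"rx":0,"ry":0,"rz":0,"fingers":-1},{"x":0,"y":0,"z":0,"rx":0,"ry":0,"rz":0,"fingers":-1},{"x":0,"y":0,"z":0,"rx":0,"ry":0,"rz":0,"fingers":-1}]'
python3 - <<'E'
from station import read_state,get_image
from h import *
import pickle
st=read_state()
for n in("wrist","top"):
    im=get_image(n);pickle.dump((im,st),open(n+"1.pkl","wb"));cv2.imwrite(f"pics/{n}1.png",im["color"][:,:,::-1])
E
python3 go.py -0.031 -0.188 0.33
```

```text
clock: 2.52
tool_pos: [0.5527, -0.1466, 0.4044]
ee_rot: [1.0, 0.014, -0.0, 0.0]
ft_force: [-1.0, -0.4, 0.8]
finger_gap: 0.0858
t 2.625 lane [-0.0323 -0.1919] z 0.4046 F [ 0.51 -1.04 -0.15] gap 0.0851 j [-0.47  0.15  1.61 -0.    1.39 -0.5 ]
yaw 1.48 z axis [-4.e-04 -1.e-04 -1.e+00]
tool shift m [ 0.0013 -0.0039  0.0746] frac [ 0.0033 -0.0098  0.1865] rows 1.1934549042834712
```

View pics/wrist1.png

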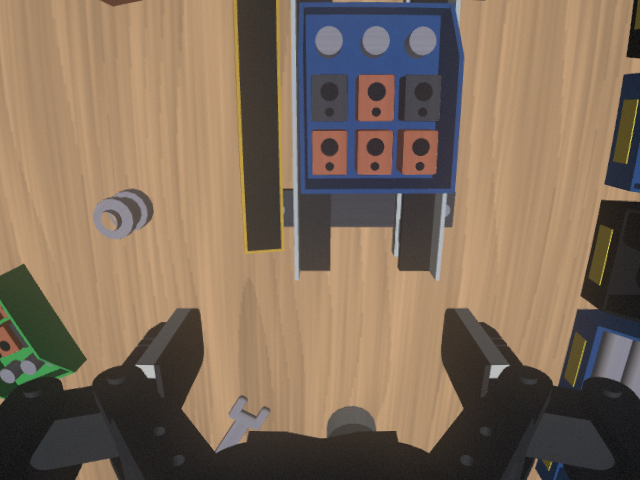

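The wrist view shows the bin's rear top edge from (300,191) to (453,192). The bar's upstream end is at (247,251)–(283,249) and the flange ends are at (297,279) and (438,279). The fingertips are at (190,310) and (457,310).

Run:
```python
from h import *
from go import w2lane
import pickle
im,st=pickle.load(open("wrist1.pkl","rb"))
for n,uv,z in [("bin rear L",(300,191),.11),("bin rear R",(453,192),.11),("bar L",(247,251),.118),("bar R",(283,249),.112),("fl L",(297,279),.08),("fl R",(438,279),.08)]:
    p=at_z(im,uv,z,st)[0]; print(n,p.round(4),np.round(w2lane(p),4))
for uv in[(190,312),(203,312),(457,312),(443,312),(190,330),(460,330)]: print(uv,"z",im["z_map"][uv[1],uv[0]], (R.from_quat(st["ee_rot"]).as_matrix().T@(depthpts(im,uv,st)[0]-st["tool_pos"])).round(4))
```

```text
bin rear L [ 0.5372 -0.1223  0.11  ] [-0.0469 -0.1667]
bin rear R [ 0.6368 -0.1199  0.11  ] [ 0.0526 -0.1667]
bar L [ 0.5034 -0.1615  0.118 ] [-0.0817 -0.205 ]
bar R [ 0.5265 -0.1614  0.112 ] [-0.0587 -0.2055]
fl L [ 0.5343 -0.1961  0.08  ] [-0.0517 -0.2403]
fl R [ 0.643  -0.1932  0.08  ] [ 0.0571 -0.2402]
(190, 312) z 0.13518615 [-0.044  -0.0103  0.1524]
(203, 312) z 0.41239163 [-0.1199  0.1178  0.4033]
(457, 312) z 0.13480015 [ 0.0441 -0.0106  0.152 ]
(443, 312) z 0.4110215 [0.1213 0.1168 0.402 ]
(190, 330) z 0.13210669 [-0.0431 -0.0061  0.1479]
(460, 330) z 0.1260469 [ 0.0423 -0.0093  0.1424]
```

Lane y agrees to within 2 mm, while x reads about 2.5 mm further out in this view, so I'll set the origin x to 0.582. Next I descend to just above the bar and check for clearance behind the bin.

```bash
sed -i 's/0.580,0.0455/0.582,0.0455/' go.py
python3 -m jog '[{"x":0.01,"y":-0.004,"z":0.09,"rx":0,"ry":0,"rz":0,"fingers":-1},{"x":0,"y":0,"z":0.09,"rx":0,"ry":0,"rz":0,"fingers":-1},{"x":0,"y":0,"z":0.08,"rx":0,"ry":0,"rz":0,"fingers":-1},{"x":0,"y":0,"z":0,"rx":0,"ry":0,"rz":0,"fingers":-1}]'
python3 - <<'E'
from station import read_state,get_image
from h import *
import pickle
st=read_state()
for n in("wrist","scene"):
    im=get_image(n);pickle.dump((im,st),open(n+"2.pkl","wb"))
    c=im["color"][:,:,::-1]
    if n=="scene": c=cv2.resize(c[150:350,150:400],None,fx=3,fy=3,interpolation=cv2.INTER_CUBIC)
    cv2.imwrite(f"pics/{n}2.png",c)
E
python3 go.py -0.031 -0.188 0.27
```

```text
clock: 3.12
tool_pos: [0.5554, -0.1449, 0.2979]
ee_rot: [1.0, 0.013, -0.003, -0.001]
ft_force: [-0.3, -0.1, 0.6]
finger_gap: 0.0858
t 3.225 lane [-0.0298 -0.1902] z 0.3018 F [0.72 0.32 1.1 ] gap 0.0853 j [-0.47  0.26  1.69 -0.    1.19 -0.49]
yaw 1.49 z axis [ 1.e-03 -6.e-04 -1.e+00]
tool shift m [-0.0012 -0.0022  0.0318] frac [-0.0031 -0.0054  0.0794] rows 0.5083737469456838
```

View pics/wrist2.png

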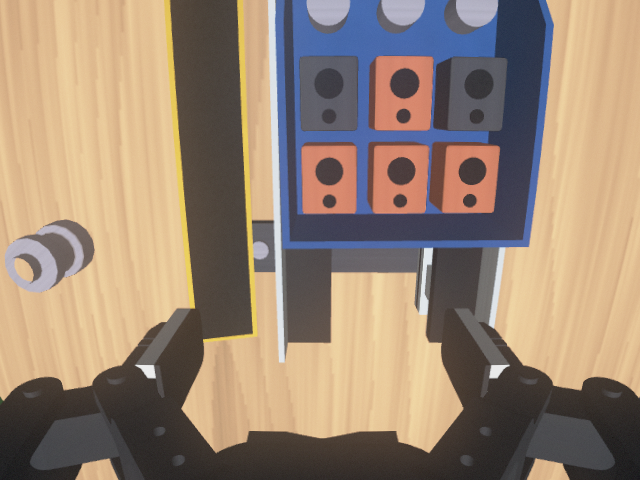

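View pics/scene2.png

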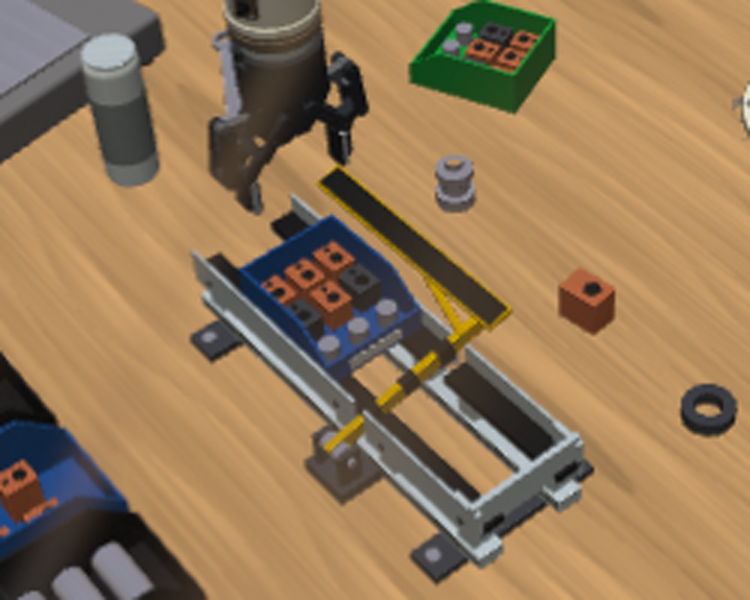

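In both views the left finger stands over the bar's upstream end, near (190,320) in the wrist view. The other finger is between the flanges and about 14 mm behind the bin. I'll press in stages.

```bash
python3 -m jog '[{"x":0,"y":0,"z":0.05,"rx":0,"ry":0,"rz":0,"fingers":-1},{"x":-0.005,"y":0,"z":0.04,"rx":0,"ry":0,"rz":0,"fingers":-1},{"x":0,"y":0,"z":0,"rx":0,"ry":0,"rz":0,"fingers":-1}]'
python3 go.py; python3 -m jog '[{"x":-0.008,"y":0,"z":0.04,"rx":0,"ry":0,"rz":0,"fingers":-1},{"x":-0.004,"y":0,"z":0.015,"rx":0,"ry":0,"rz":0,"fingers":-1},{"x":0,"y":0,"z":0,"rx":0,"ry":0,"rz":0,"fingers":-1}]'
python3 go.py -0.038 -0.19 0.235
python3 - <<'E'
from station import read_state,get_image
from h import *
import pickle
st=read_state()
for n in("wrist","scene"):
    im=get_image(n);pickle.dump((im,st),open(n+"3.pkl","wb"))
    c=im["color"][:,:,::-1]
    if n=="scene": c=cv2.resize(c[150:350,150:400],None,fx=3,fy=3,interpolation=cv2.INTER_CUBIC)
    cv2.imwrite(f"pics/{n}3.png",c)
E
```

```text
clock: 3.6
tool_pos: [0.5549, -0.1451, 0.2651]
ee_rot: [1.0, 0.013, 0.0, 0.0]
ft_force: [-0.4, -0.2, 5.0]
finger_gap: 0.0853
t 3.6 lane [-0.0318 -0.1898] z 0.2651 F [-0.37 -0.15  5.  ] gap 0.0853 j [-0.47  0.3   1.72 -0.    1.12 -0.49]
yaw 1.54 z axis [ 7.e-04 -8.e-04 -1.e+00]
clock: 3.98
tool_pos: [0.5506, -0.1453, 0.2439]
ee_rot: [1.0, 0.013, 0.001, 0.001]
ft_force: [0.3, -2.3, 5.3]
finger_gap: 0.0854
t 3.975 lane [-0.0362 -0.19  ] z 0.2439 F [ 0.34 -2.34  5.32] gap 0.0854 j [-0.47  0.32  1.74 -0.    1.07 -0.5 ]
yaw 1.55 z axis [ 0.0018 -0.0014 -1.    ]
tool shift m [-0.0018  0.      0.0089] frac [-0.0046  0.0001  0.0223] rows 0.14246118907072575
```

View pics/wrist3.png

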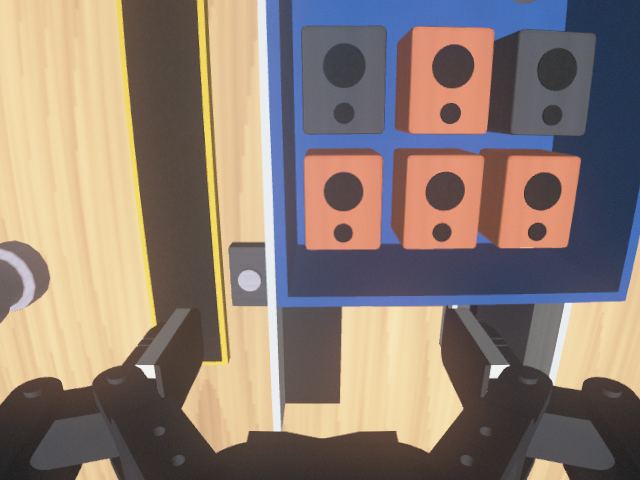

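View pics/scene3.png

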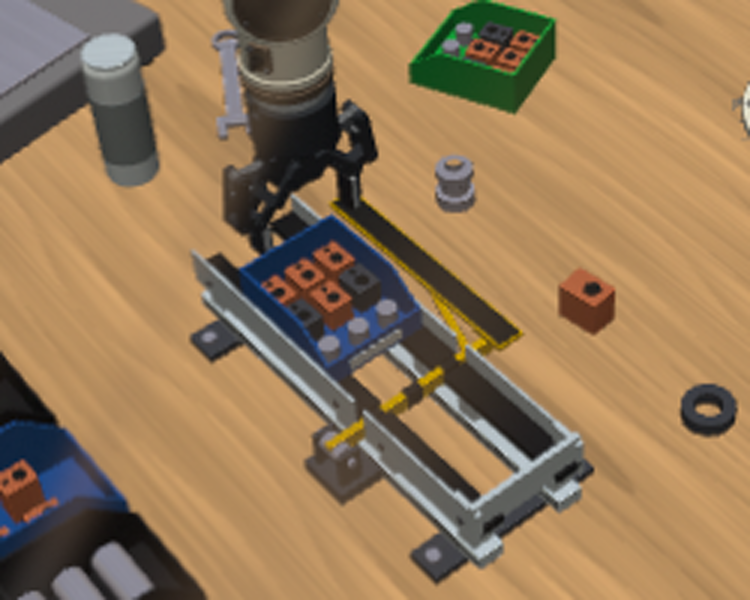

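The finger is pressing the bar: in the wrist view the bar's upstream end is at (205–227,362), and in the scene view the boom is coming down. I'll get the gate angle from the bar's height in depth and by triangulation.

```bash
cat > gate.py <<'E'
from h import *
from go import w2lane
def barplane(im,st,uvs):
    # plane x-slope and z of bar top from depth patches
    P=[];
    for u,v in uvs:
        uu,vv=np.meshgrid(range(u-4,u+5),range(v-4,v+5));P.append(depthpts(im,np.c_[uu.ravel(),vv.ravel()],st))
    P=np.vstack(P);P=P[P[:,2]<.3];L=np.array([w2lane(p) for p in P])
    A=np.c_[L[:,0]+.085,L[:,1],np.ones(len(L))];c,*_=np.linalg.lstsq(A,P[:,2],rcond=None);r=P[:,2]-A@c
    return c,r.std(),L.mean(0)
E
python3 - <<'E'
from gate import *
import pickle
im,st=pickle.load(open("wrist3.pkl","rb"))
print(barplane(im,st,[(140,40),(165,40),(190,40),(145,120),(170,120),(195,120),(150,200),(175,200),(205,200),(180,270),(205,270)]))
for uv in [(330,380),(300,300),(450,300)]: print(uv,depthpts(im,uv,st).round(4))
im2,st2=pickle.load(open("wrist1.pkl","rb"))
print("up",barplane(im2,st2,[(250,60),(262,60),(274,60),(252,140),(262,140),(274,140),(254,220),(264,220),(276,220)]))
E
```

```text
(array([0.50929649, 0.02604937, 0.08695019]), np.float64(0.007898254540771942), array([-0.08221327, -0.12820224]))
(330, 380) [[ 0.5551 -0.1836  0.0608]]
(300, 300) [[ 0.5437 -0.1219  0.1103]]
(450, 300) [[ 0.5849 -0.1204  0.1113]]
up (array([-0.25212261, -0.00047725,  0.12185138]), np.float64(0.0007589850252620431), array([-0.07066399, -0.13520902]))
```

Run:
```python
from gate import *
import pickle
im,st=pickle.load(open("wrist3.pkl","rb"))
print(barplane(im,st,[(140,40),(160,40),(185,40),(148,120),(170,120),(190,120),(154,200),(175,200),(197,200),(170,270),(200,270)]))
```

```text
(array([0.35543785, 0.01074936, 0.08550158]), np.float64(0.005785938026092531), array([-0.0832205 , -0.12822241]))
```

Run:
```python
from gate import *
import pickle
im,st=pickle.load(open("wrist3.pkl","rb"))
for v in (40,120,200,270):
    for u in range(125,240,8):
        p=depthpts(im,(u,v),st)[0]; print((u,v),np.round(w2lane(p),3),p[2].round(4),end="; ")
    print()
```

```text
(125, 40) [-0.095 -0.095] 0.0836; (133, 40) [-0.092 -0.096] 0.0853; (141, 40) [-0.09  -0.096] 0.085; (149, 40) [-0.088 -0.096] 0.0842; (157, 40) [-0.086 -0.095] 0.0827; (165, 40) [-0.083 -0.096] 0.0845; (173, 40) [-0.08  -0.096] 0.0842; (181, 40) [-0.078 -0.096] 0.0844; (189, 40) [-0.075 -0.096] 0.0856; (197, 40) [-0.073 -0.096] 0.0837; (205, 40) [-0.071 -0.096] 0.0837; (213, 40) [-0.089 -0.083] 0.0016; (221, 40) [-0.085 -0.083] 0.0014; (229, 40) [-0.081 -0.083] 0.0013; (237, 40) [-0.078 -0.082] -0.0014; 
(125, 120) [-0.136 -0.119] 0.0015; (133, 120) [-0.094 -0.119] 0.085; (141, 120) [-0.092 -0.119] 0.084; (149, 120) [-0.09  -0.119] 0.0842; (157, 120) [-0.087 -0.119] 0.0843; (165, 120) [-0.084 -0.119] 0.0851; (173, 120) [-0.082 -0.119] 0.0837; (181, 120) [-0.08  -0.119] 0.0836; (189, 120) [-0.077 -0.119] 0.0834; (197, 120) [-0.075 -0.119] 0.0842; (205, 120) [-0.072 -0.119] 0.0831; (213, 120) [-0.071 -0.119] 0.0779; (221, 120) [-0.087 -0.12 ] 0.0006; (229, 120) [-0.083 -0.12 ] 0.0007; (237, 120) [-0.079 -0.12 ] 0.0013; 
(125, 200) [-0.141 -0.161] 0.0008; (133, 200) [-0.137 -0.161] 0.0
[... 281 characters left out ...]
46; (205, 200) [-0.074 -0.144] 0.0841; (213, 200) [-0.072 -0.144] 0.0825; (221, 200) [-0.089 -0.161] 0.001; (229, 200) [-0.085 -0.161] 0.0002; (237, 200) [-0.081 -0.161] 0.0012; 
(125, 270) [-0.147 -0.201] 0.0008; (133, 270) [-0.142 -0.2  ] 0.002; (141, 270) [-0.138 -0.201] 0.0006; (149, 270) [-0.095 -0.168] 0.0842; (157, 270) [-0.092 -0.168] 0.085; (165, 270) [-0.089 -0.168] 0.0846; (173, 270) [-0.087 -0.168] 0.0841; (181, 270) [-0.084 -0.168] 0.0842; (189, 270) [-0.081 -0.168] 0.0838; (197, 270) [-0.079 -0.168] 0.0844; (205, 270) [-0.076 -0.168] 0.0841; (213, 270) [-0.073 -0.168] 0.084; (221, 270) [-0.071 -0.169] 0.0805; (229, 270) [-0.087 -0.2  ] 0.0017; (237, 270) [-0.081 -0.196] 0.0109;
```

The bar top is at z 84.3 mm, which puts the gate at about 0.21 rad, and the fingertip is 159.6 mm ahead of the TCP. I'll go about 10 mm further for roughly 0.28 rad.

```bash
python3 -m jog '[{"x":-0.005,"y":0,"z":0.02,"rx":0,"ry":0,"rz":0,"fingers":-1},{"x":0,"y":0,"z":0.004,"rx":0,"ry":0,"rz":0,"fingers":-1},{"x":0,"y":0,"z":0,"rx":0,"ry":0,"rz":0,"fingers":-1},{"x":0,"y":0,"z":0,"rx":0,"ry":0,"rz":0,"fingers":-1}]'
python3 go.py -0.038 -0.19 0.233
python3 - <<'E'
from station import read_state,get_image
from gate import *
st=read_state();im=get_image("wrist");cv2.imwrite("pics/wrist4.png",im["color"][:,:,::-1])
for v in (40,120,200,270):
    P=[]
    for u in range(100,240,3):
        p=depthpts(im,(u,v),st)[0];l=w2lane(p)
        if .06<p[2]<.1 and -.096<l[0]<-.076:P.append([l[0]+.085,p[2]])
    P=np.array(P);print(v,len(P),np.polyfit(P[:,0],P[:,1],1).round(4),P[:,1].mean())
E
```

```text
clock: 4.58
tool_pos: [0.5487, -0.1453, 0.2346]
ee_rot: [1.0, 0.014, 0.001, 0.001]
ft_force: [0.0, -1.8, 6.7]
finger_gap: 0.0853
t 4.575 lane [-0.038  -0.1899] z 0.2346 F [ 0.01 -1.78  6.67] gap 0.0853 j [-0.47  0.33  1.75 -0.    1.06 -0.5 ]
yaw 1.55 z axis [ 0.0019 -0.0014 -1.    ]
tool shift m [0.     0.0001 0.0016] frac [0.0001 0.0003 0.0041] rows 0.026293789544409193
40 21 [-0.0173  0.0751] 0.07509596363419034
120 20 [0.0247 0.0747] 0.07471715498001626
200 20 [0.0544 0.0752] 0.07516301648718302
270 19 [-0.007   0.0749] 0.0749223104456317
```

View pics/wrist4.png

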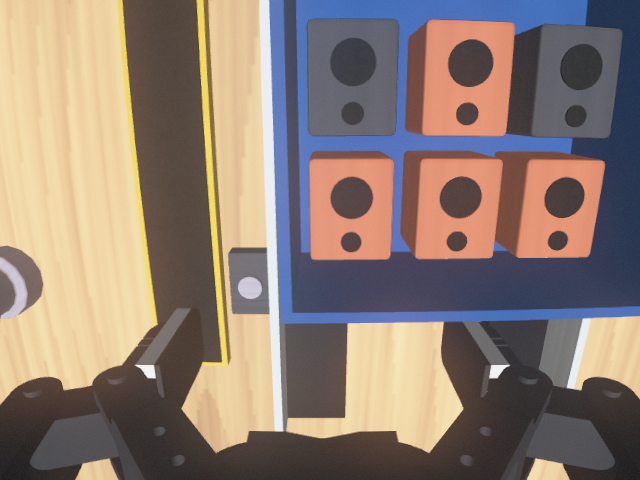

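The bar is at z 75.0 mm and level, so the gate is at about 0.268 rad with 6.7 N on the finger, and the bin is still upstream. I'll press a further 1.5 mm and begin the push at about 50 mm/s.

```bash
python3 -m jog '[{"x":0,"y":-0.016,"z":0.004,"rx":0,"ry":0,"rz":0,"fingers":-1},{"x":0,"y":-0.016,"z":0,"rx":0,"ry":0,"rz":0,"fingers":-1},{"x":0,"y":-0.016,"z":0,"rx":0,"ry":0,"rz":0,"fingers":-1},{"x":0,"y":-0.016,"z":0,"rx":0,"ry":0,"rz":0,"fingers":-1},{"x":0,"y":-0.016,"z":0,"rx":0,"ry":0,"rz":0,"fingers":-1}]'
python3 go.py
```

```text
clock: 5.25
tool_pos: [0.5481, -0.1141, 0.2334]
ee_rot: [1.0, 0.014, 0.001, 0.002]
ft_force: [-0.3, -7.0, 4.8]
finger_gap: 0.0852
t 5.25 lane [-0.0379 -0.1587] z 0.2334 F [-0.33 -6.99  4.8 ] gap 0.0852 j [-0.42  0.32  1.78 -0.    1.05 -0.45]
yaw 1.56 z axis [ 0.003 -0.004 -1.   ]
```

The bin is in contact at about 7 N. A quick look before it reaches the gate.

```bash
cat > look.py <<'E'
import sys
from station import read_state,get_image
from gate import *
n=sys.argv[1]
st=read_state();im=get_image("wrist");cv2.imwrite(f"pics/wrist{n}.png",im["color"][:,:,::-1])
for v in (20,60,120,200,270):
    P=[]
    for u in range(80,240,3):
        p=depthpts(im,(u,v),st)[0];l=w2lane(p)
        if .06<p[2]<.1 and -.096<l[0]<-.076:P.append([l[1],p[2]])
    if len(P)>5: print(v,len(P),np.mean(P,0).round(4),"gate",round(.25+(.078-np.mean(P,0)[1])/.165,3))
if len(sys.argv)>2:
    im=get_image("scene");cv2.imwrite(f"pics/scene{n}.png",cv2.resize(im["color"][150:350,150:400,::-1],None,fx=3,fy=3,interpolation=cv2.INTER_CUBIC))
E
python3 look.py 5 s
```

```text
20 22 [-0.0593  0.0738] gate 0.275
60 21 [-0.0705  0.0737] gate 0.276
120 20 [-0.0879  0.0738] gate 0.276
200 20 [-0.1129  0.0739] gate 0.275
270 19 [-0.1369  0.0739] gate 0.275
```

View pics/scene5.png

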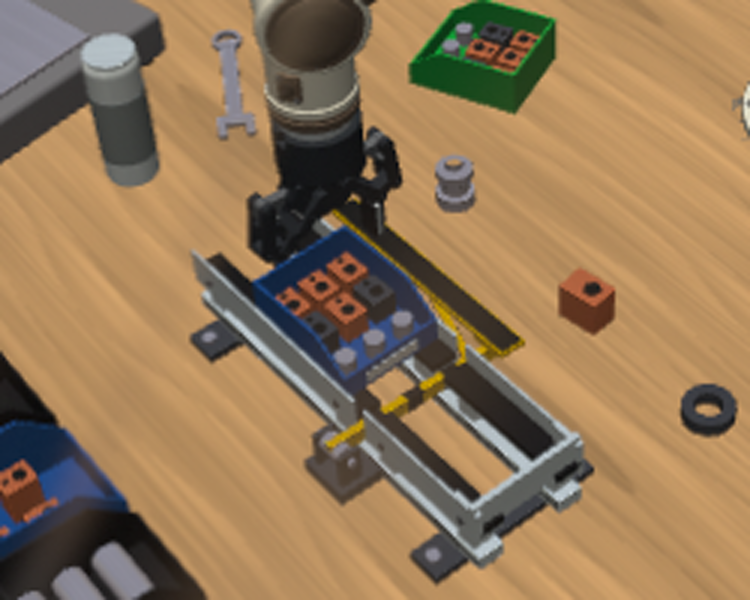

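View pics/wrist5.png

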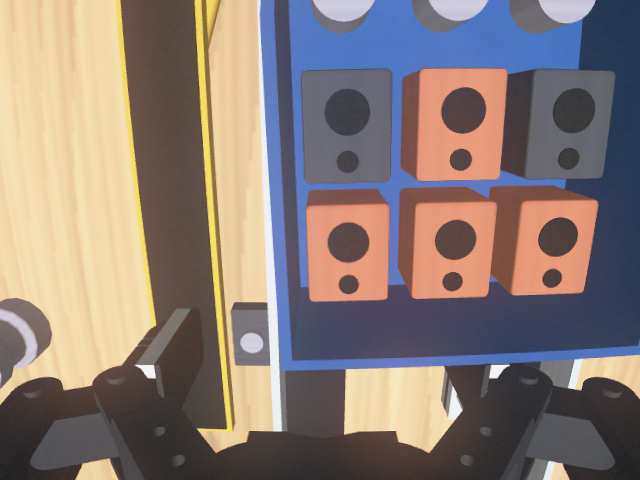

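The gate is at 0.275 rad along the whole bar, and the bin is straight apart from a slight yaw within the flange clearance (rear edge (288,370) to (638,357)). I'll continue the push across the gate.

```bash
python3 -m jog '[{"x":0,"y":-0.016,"z":0,"rx":0,"ry":0,"rz":0,"fingers":-1},{"x":0,"y":-0.016,"z":0,"rx":0,"ry":0,"rz":0,"fingers":-1},{"x":0,"y":-0.016,"z":0,"rx":0,"ry":0,"rz":0,"fingers":-1},{"x":0,"y":-0.016,"z":0,"rx":0,"ry":0,"rz":0,"fingers":-1},{"x":0,"y":-0.016,"z":0,"rx":0,"ry":0,"rz":0,"fingers":-1},{"x":0,"y":-0.016,"z":0,"rx":0,"ry":0,"rz":0,"fingers":-1}]'
python3 go.py; python3 look.py 6
```

```text
clock: 6.1
tool_pos: [0.5473, -0.0759, 0.2335]
ee_rot: [1.0, 0.014, 0.002, 0.002]
ft_force: [4.6, -19.4, 6.8]
finger_gap: 0.0855
t 6.1 lane [-0.0377 -0.1205] z 0.2335 F [  4.62 -19.36   6.84] gap 0.0855 j [-0.36  0.3   1.8  -0.    1.04 -0.38]
yaw 1.55 z axis [ 0.0039 -0.0046 -1.    ]
20 22 [-0.0212  0.0741] gate 0.274
60 22 [-0.0323  0.0736] gate 0.277
120 21 [-0.0498  0.0739] gate 0.275
200 20 [-0.0748  0.0738] gate 0.276
270 19 [-0.099   0.0736] gate 0.276
```

View pics/wrist6.png

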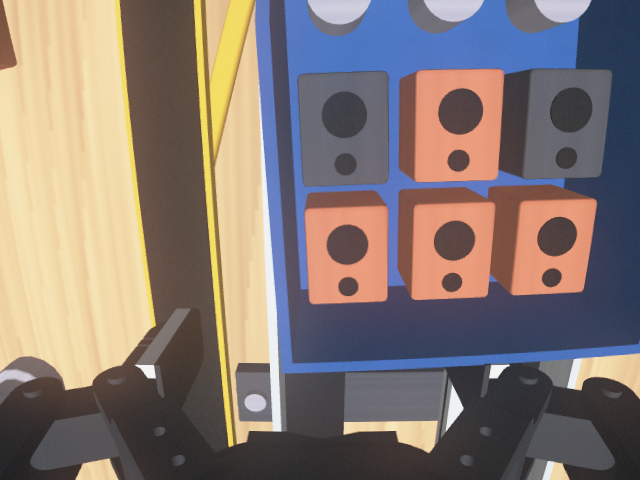

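Push force has risen to 19 N while the gate holds at 0.276 rad. I'll check whether the bin is catching on anything.

```bash
python3 - <<'E'
from station import get_image
import cv2
im=get_image("scene");cv2.imwrite("pics/scene7.png",cv2.resize(im["color"][215:295,225:325,::-1],None,fx=7,fy=7,interpolation=cv2.INTER_CUBIC))
im=get_image("top");cv2.imwrite("pics/top7.png",cv2.resize(im["color"][160:250,250:410,::-1],None,fx=5,fy=5,interpolation=cv2.INTER_CUBIC))
E
python3 go.py
```

```text
t 6.25 lane [-0.0376 -0.1204] z 0.2337 F [ 0.7  -7.57  4.55] gap 0.0856 j [-0.36  0.3   1.8  -0.    1.04 -0.38]
yaw 1.51 z axis [ 0.0044 -0.0039 -1.    ]
```

View pics/scene7.png

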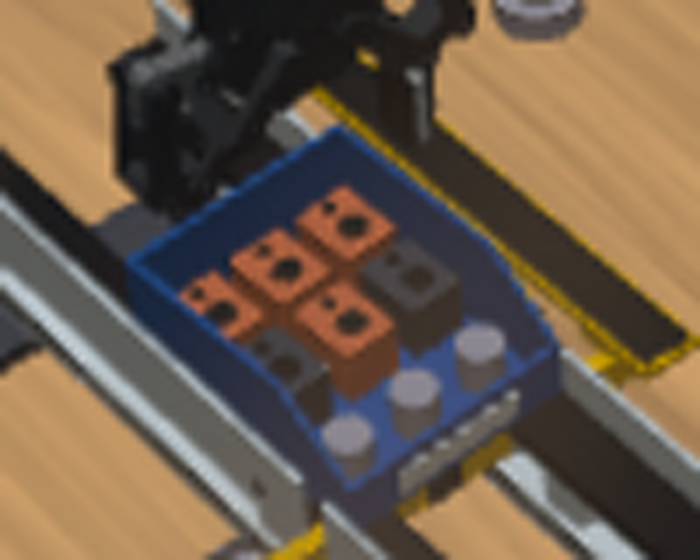

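View pics/top7.png

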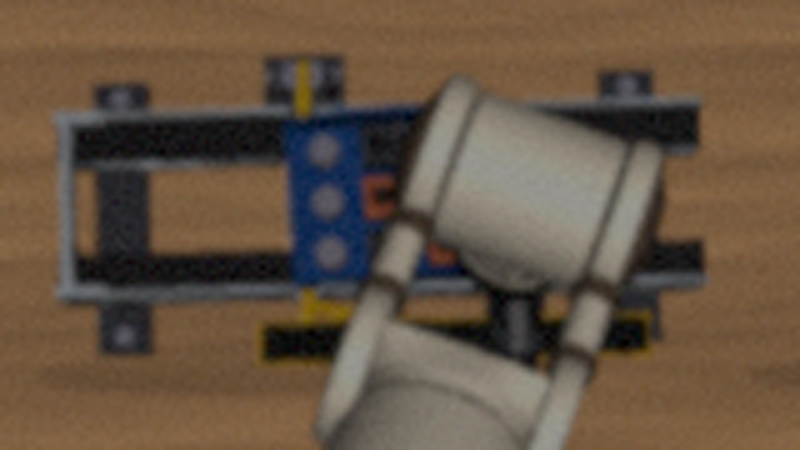

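The near front corner (557,360 in the scene crop) sits right at the flange edge beyond the gate slot. The bin is slightly yawed because I'm pushing right of centre. I'll draw the jaws in by about 8 mm and shift the tool toward the bar side. That centres the push, and drags the rear wall back in the straightening direction.

```bash
python3 -m jog '[{"x":-0.0125,"y":0,"z":-0.003,"rx":0,"ry":0,"rz":0,"fingers":-0.8},{"x":-0.0125,"y":0,"z":-0.002,"rx":0,"ry":0,"rz":0,"fingers":-0.8},{"x":0,"y":0,"z":0,"rx":0,"ry":0,"rz":0,"fingers":-0.8}]'
python3 go.py; python3 look.py 8
```

```text
clock: 6.62
tool_pos: [0.5381, -0.0758, 0.2366]
ee_rot: [1.0, 0.013, 0.004, 0.002]
ft_force: [1.9, -4.4, 8.1]
finger_gap: 0.0769
t 6.625 lane [-0.0469 -0.1202] z 0.2366 F [ 1.88 -4.38  8.13] gap 0.0769 j [-0.36  0.27  1.82 -0.    1.04 -0.39]
yaw 1.49 z axis [ 0.0076 -0.003  -1.    ]
20 23 [-0.0202  0.0739] gate 0.275
60 21 [-0.0316  0.0737] gate 0.276
120 21 [-0.0494  0.0735] gate 0.277
200 20 [-0.0748  0.0739] gate 0.275
270 19 [-0.0994  0.0737] gate 0.276
```

View pics/wrist8.png

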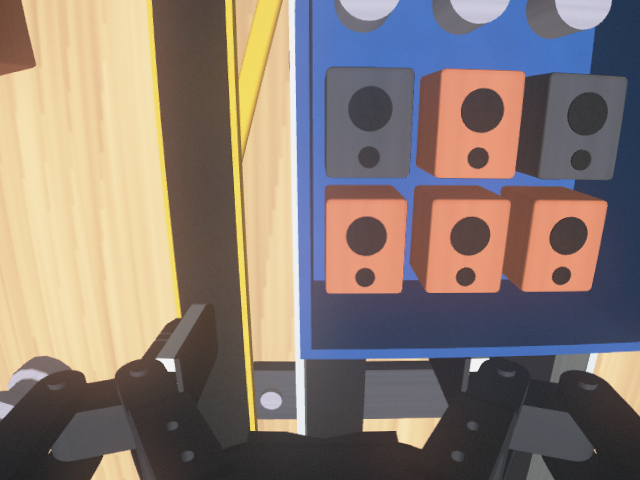

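The bin has straightened, with its rear edge now running (302,358) to (638,351). The push is nearly central and the gate is still at 0.276 rad. I'll continue in a short step.

```bash
python3 -m jog '[{"x":0,"y":-0.012,"z":0,"rx":0,"ry":0,"rz":0,"fingers":-0.8},{"x":0,"y":-0.012,"z":0,"rx":0,"ry":0,"rz":0,"fingers":-0.8},{"x":0,"y":-0.012,"z":0,"rx":0,"ry":0,"rz":0,"fingers":-0.8}]'
python3 go.py; python3 look.py 9
```

```text
clock: 7.05
tool_pos: [0.5376, -0.0623, 0.2366]
ee_rot: [1.0, 0.013, 0.003, 0.003]
ft_force: [0.4, -10.3, 9.0]
finger_gap: 0.0768
t 7.05 lane [-0.0471 -0.1066] z 0.2366 F [  0.36 -10.25   9.01] gap 0.0768 j [-0.34  0.27  1.83 -0.    1.04 -0.36]
yaw 1.53 z axis [ 0.0063 -0.0056 -1.    ]
20 22 [-0.0071  0.0737] gate 0.276
60 21 [-0.0185  0.0737] gate 0.276
120 21 [-0.0363  0.0737] gate 0.276
200 20 [-0.0618  0.0738] gate 0.275
270 19 [-0.0862  0.0741] gate 0.274
```

View pics/wrist9.png

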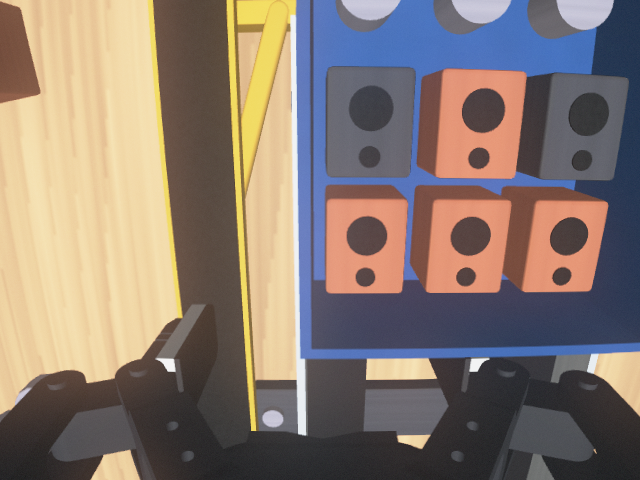

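The bin moves with the finger at about 10 N, drag included, and is past the slot edge. Carrying on.

```bash
python3 -m jog '[{"x":0,"y":-0.015,"z":0,"rx":0,"ry":0,"rz":0,"fingers":-0.8},{"x":0,"y":-0.015,"z":0,"rx":0,"ry":0,"rz":0,"fingers":-0.8},{"x":0,"y":-0.015,"z":0,"rx":0,"ry":0,"rz":0,"fingers":-0.8},{"x":0,"y":-0.015,"z":0,"rx":0,"ry":0,"rz":0,"fingers":-0.8},{"x":0,"y":-0.015,"z":0,"rx":0,"ry":0,"rz":0,"fingers":-0.8},{"x":0,"y":-0.015,"z":0,"rx":0,"ry":0,"rz":0,"fingers":-0.8}]'
python3 go.py; python3 look.py 10 s
```

```text
clock: 7.85
tool_pos: [0.5367, -0.0262, 0.2366]
ee_rot: [1.0, 0.013, 0.003, 0.003]
ft_force: [0.4, -10.1, 9.9]
finger_gap: 0.0767
t 7.85 lane [-0.0471 -0.0705] z 0.2366 F [  0.39 -10.06   9.89] gap 0.0767 j [-0.27  0.26  1.84 -0.    1.04 -0.3 ]
yaw 1.54 z axis [ 0.0064 -0.0053 -1.    ]
20 15 [0.0291 0.0727] gate 0.282
60 22 [0.0176 0.0736] gate 0.277
120 22 [-0.0001  0.0739] gate 0.275
200 20 [-0.0255  0.0742] gate 0.273
270 18 [-0.0502  0.0737] gate 0.276
```

View pics/scene10.png

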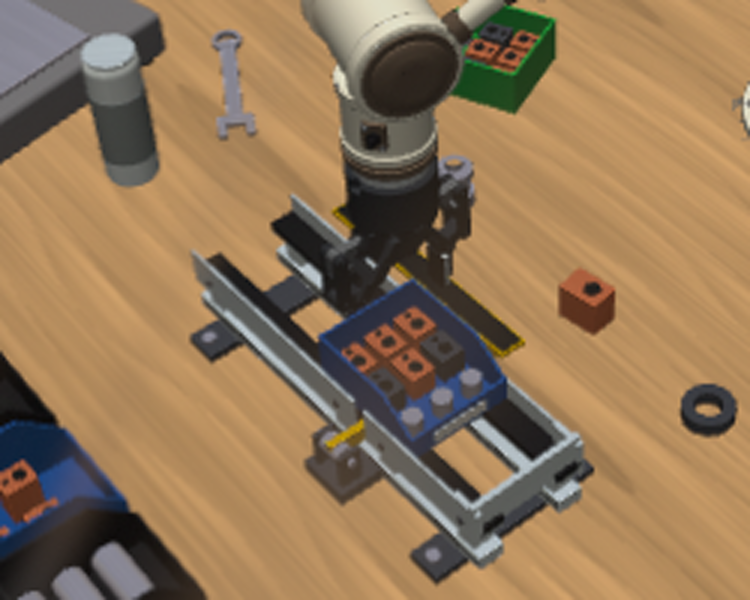

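The bin is straight, halfway over, and the gate holds at 0.276 rad.

```bash
python3 -m jog '[{"x":0,"y":-0.015,"z":0,"rx":0,"ry":0,"rz":0,"fingers":-0.8},{"x":0,"y":-0.015,"z":0,"rx":0,"ry":0,"rz":0,"fingers":-0.8},{"x":0,"y":-0.015,"z":0,"rx":0,"ry":0,"rz":0,"fingers":-0.8},{"x":0,"y":-0.015,"z":0,"rx":0,"ry":0,"rz":0,"fingers":-0.8},{"x":0,"y":-0.015,"z":0,"rx":0,"ry":0,"rz":0,"fingers":-0.8},{"x":0,"y":-0.015,"z":0,"rx":0,"ry":0,"rz":0,"fingers":-0.8},{"x":0,"y":-0.015,"z":0,"rx":0,"ry":0,"rz":0,"fingers":-0.8}]'
python3 go.py; python3 look.py 11
```

```text
clock: 8.82
tool_pos: [0.5357, 0.0159, 0.2365]
ee_rot: [1.0, 0.013, 0.003, 0.002]
ft_force: [1.3, -10.9, 8.9]
finger_gap: 0.077
t 8.825 lane [-0.0471 -0.0284] z 0.2365 F [  1.28 -10.94   8.86] gap 0.077 j [-0.2   0.25  1.84 -0.    1.04 -0.22]
yaw 1.54 z axis [ 0.0065 -0.0048 -1.    ]
200 20 [0.0167 0.0739] gate 0.275
270 19 [-0.008   0.0737] gate 0.276
```

View pics/wrist11.png

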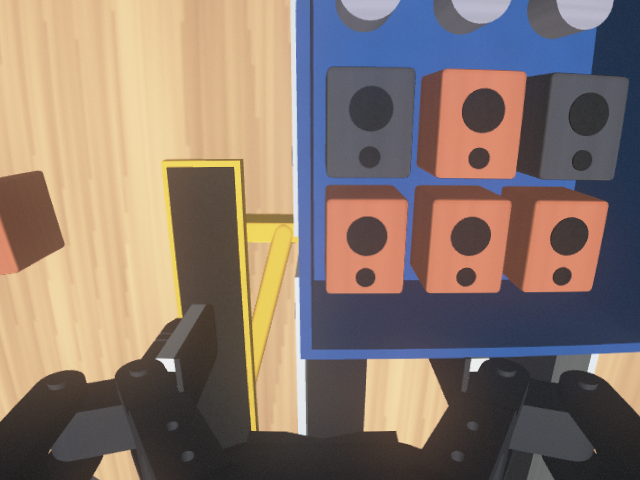

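About 36 mm remain.

```bash
python3 -m jog '[{"x":0,"y":-0.015,"z":0,"rx":0,"ry":0,"rz":0,"fingers":-0.8},{"x":0,"y":-0.015,"z":0,"rx":0,"ry":0,"rz":0,"fingers":-0.8},{"x":0,"y":-0.015,"z":0,"rx":0,"ry":0,"rz":0,"fingers":-0.8},{"x":0,"y":-0.015,"z":0,"rx":0,"ry":0,"rz":0,"fingers":-0.8},{"x":0,"y":-0.01,"z":0,"rx":0,"ry":0,"rz":0,"fingers":-0.8},{"x":0,"y":-0.008,"z":0,"rx":0,"ry":0,"rz":0,"fingers":-0.8}]'
python3 go.py;python3 -m jog '[{"x":0,"y":-0.006,"z":0,"rx":0,"ry":0,"rz":0,"fingers":-0.8},{"x":0,"y":-0.004,"z":0,"rx":0,"ry":0,"rz":0,"fingers":-0.8}]'
python3 go.py; python3 look.py 12 s
```

```text
clock: 9.62
tool_pos: [0.5349, 0.0472, 0.2364]
ee_rot: [1.0, 0.013, 0.003, 0.002]
ft_force: [1.0, -10.1, 8.7]
finger_gap: 0.0766
t 9.625 lane [-0.0471  0.0029] z 0.2364 F [  1.   -10.06   8.68] gap 0.0766 j [-0.14  0.26  1.84 -0.    1.04 -0.16]
yaw 1.53 z axis [ 0.0065 -0.0044 -1.    ]
clock: 9.88
tool_pos: [0.5348, 0.0512, 0.2364]
ee_rot: [1.0, 0.013, 0.003, 0.002]
ft_force: [2.1, -10.3, 8.8]
finger_gap: 0.0769
t 9.875 lane [-0.0471  0.0068] z 0.2364 F [  2.12 -10.3    8.77] gap 0.0769 j [-0.13  0.26  1.84 -0.    1.04 -0.15]
yaw 1.53 z axis [ 0.0065 -0.0044 -1.    ]
270 19 [0.0274 0.0739] gate 0.275
```

View pics/wrist12.png

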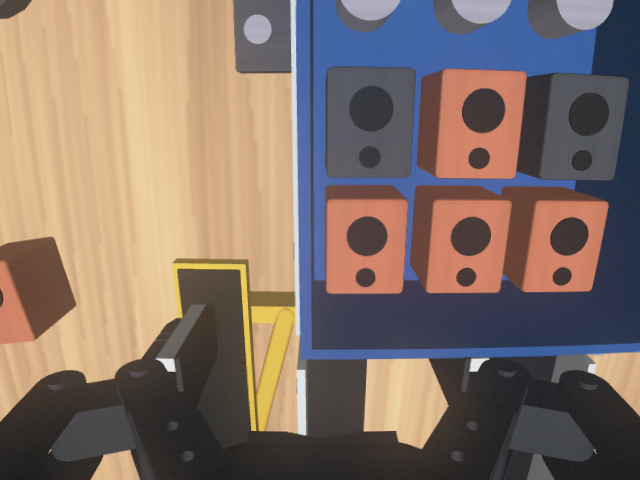

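View pics/scene12.png

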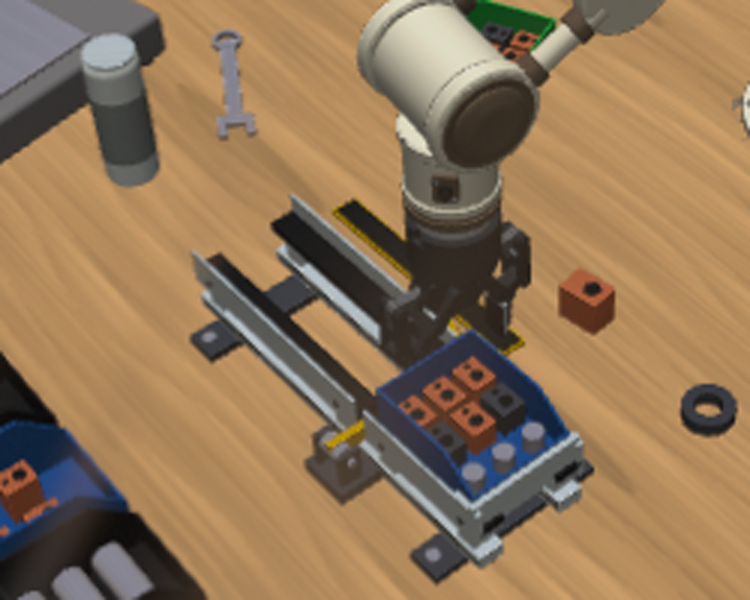

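The bin is within a couple of millimetres of the stop, with the gate still at 0.275 rad. I'll inch forward until the force rises.

```bash
python3 -m jog '[{"x":0,"y":-0.004,"z":0,"rx":0,"ry":0,"rz":0,"fingers":-0.8},{"x":0,"y":0,"z":0,"rx":0,"ry":0,"rz":0,"fingers":-0.8}]'
python3 go.py;python3 -m jog '[{"x":0,"y":-0.003,"z":0,"rx":0,"ry":0,"rz":0,"fingers":-0.8},{"x":0,"y":0,"z":0,"rx":0,"ry":0,"rz":0,"fingers":-0.8}]'
python3 go.py
```

```text
clock: 10.22
tool_pos: [0.5348, 0.0522, 0.2365]
ee_rot: [1.0, 0.013, 0.003, 0.003]
ft_force: [1.7, -12.9, 9.6]
finger_gap: 0.0771
t 10.225 lane [-0.047   0.0079] z 0.2365 F [  1.67 -12.93   9.61] gap 0.0771 j [-0.13  0.26  1.84 -0.01  1.04 -0.15]
yaw 1.51 z axis [ 0.0065 -0.0054 -1.    ]
clock: 10.48
tool_pos: [0.5348, 0.0526, 0.2365]
ee_rot: [1.0, 0.013, 0.003, 0.004]
ft_force: [-0.2, -19.0, 8.8]
finger_gap: 0.077
t 10.475 lane [-0.047   0.0082] z 0.2365 F [ -0.25 -19.01   8.85] gap 0.077 j [-0.13  0.26  1.84 -0.01  1.04 -0.15]
yaw 1.49 z axis [ 0.0064 -0.0074 -1.    ]
```

Motion has stalled at lane y +8.2 mm, against +7.5 expected, while the force climbed to 19 N: the bin is against the stop. Now I back the finger off the bin with the gate still held, then raise slowly to let the gate up.

```bash
python3 -m jog '[{"x":0,"y":0.008,"z":0,"rx":0,"ry":0,"rz":0,"fingers":-0.8},{"x":0,"y":0.01,"z":0,"rx":0,"ry":0,"rz":0,"fingers":-0.8},{"x":0,"y":0,"z":0,"rx":0,"ry":0,"rz":0,"fingers":-0.8}]'
python3 go.py; python3 look.py 13
```

```text
clock: 10.85
tool_pos: [0.5339, 0.0487, 0.2352]
ee_rot: [1.0, 0.013, 0.002, -0.001]
ft_force: [1.9, 1.1, 4.6]
finger_gap: 0.0767
t 10.85 lane [-0.048   0.0044] z 0.2352 F [1.85 1.08 4.61] gap 0.0767 j [-0.14  0.26  1.84  0.    1.04 -0.16]
yaw 1.48 z axis [ 0.0038  0.0013 -1.    ]
270 19 [0.0258 0.0725] gate 0.283
```

View pics/wrist13.png

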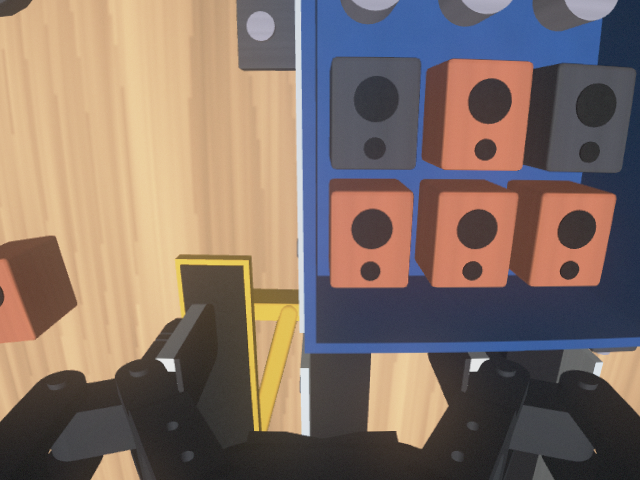

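```bash
python3 - <<'E'
from station import read_state,get_image
from gate import *
st=read_state();im=get_image("wrist")
for uv in [(310,353),(400,350),(560,346)]: print(w2lane(at_z(im,uv,.11,st)[0]),w2lane(depthpts(im,(uv[0],uv[1]-4),st)[0]))
E
python3 -m jog '[{"x":0,"y":0.006,"z":0,"rx":0,"ry":0,"rz":0,"fingers":-0.8},{"x":0,"y":0,"z":0,"rx":0,"ry":0,"rz":0,"fingers":-0.8}]'; python3 go.py
```

```text
(np.float64(-0.051024419325648655), np.float64(0.016881676785984866)) (np.float64(-0.050992163669509684), np.float64(0.01863270594006753))
(np.float64(-0.027195417050453637), np.float64(0.01768780565229315)) (np.float64(-0.027689120761926336), np.float64(0.020050142887198266))
(np.float64(0.017057143609286448), np.float64(0.017957949211442472)) (np.float64(0.01636788016706233), np.float64(0.01959987717794871))
clock: 11.2
tool_pos: [0.5337, 0.0467, 0.235]
ee_rot: [1.0, 0.013, 0.001, -0.001]
ft_force: [0.9, 4.1, 7.0]
finger_gap: 0.0764
t 11.2 lane [-0.0483  0.0024] z 0.235 F [0.91 4.15 7.04] gap 0.0764 j [-0.14  0.26  1.84  0.    1.04 -0.17]
yaw 1.48 z axis [ 0.0027  0.0022 -1.    ]
```

The bin's rear wall is at lane y +17.5 mm (home is +18), and the finger is clear of it. I'll raise slowly, following the bar's arc inward.

```bash
python3 -m jog '[{"x":0.005,"y":0,"z":-0.02,"rx":0,"ry":0,"rz":0,"fingers":-0.8},{"x":0.005,"y":0,"z":-0.02,"rx":0,"ry":0,"rz":0,"fingers":-0.8},{"x":0.006,"y":0,"z":-0.02,"rx":0,"ry":0,"rz":0,"fingers":-0.8},{"x":0.006,"y":0,"z":-0.02,"rx":0,"ry":0,"rz":0,"fingers":-0.8},{"x":0.006,"y":0,"z":-0.02,"rx":0,"ry":0,"rz":0,"fingers":-0.8},{"x":0,"y":0,"z":-0.02,"rx":0,"ry":0,"rz":0,"fingers":-0.8},{"x":0,"y":0,"z":-0.02,"rx":0,"ry":0,"rz":0,"fingers":-0.8},{"x":0,"y":0,"z":-0.04,"rx":0,"ry":0,"rz":0,"fingers":-0.8}]'
python3 go.py
```

```text
clock: 12.2
tool_pos: [0.5433, 0.0462, 0.3049]
ee_rot: [1.0, 0.013, -0.002, -0.0]
ft_force: [0.3, -0.6, -0.1]
finger_gap: 0.0769
t 12.2 lane [-0.0387  0.0017] z 0.3049 F [ 0.26 -0.55 -0.1 ] gap 0.0769 j [-0.14  0.18  1.78 -0.    1.19 -0.16]
yaw 1.54 z axis [-0.0036  0.     -1.    ]
```

```bash
python3 -m jog '[{"x":0,"y":0.0,"z":-0.1,"rx":0,"ry":0,"rz":0,"fingers":-0.8},{"x":0,"y":0.05,"z":-0.1,"rx":0,"ry":0,"rz":0,"fingers":-0.8},{"x":0,"y":0.05,"z":-0.08,"rx":0,"ry":0,"rz":0,"fingers":-0.8},{"x":-0.1,"y":0.1,"z":-0.05,"rx":0,"ry":0,"rz":0,"fingers":-0.8},{"x":-0.1,"y":0.1,"z":0,"rx":0,"ry":0,"rz":0,"fingers":-0.8},{"x":0,"y":0,"z":0,"rx":0,"ry":0,"rz":0,"fingers":-0.8}]'
python3 go.py
python3 - <<'E'
from station import read_state,get_image
import cv2,pickle
for n in("wrist","scene","top"):
    st=read_state();im=get_image(n);pickle.dump((im,st),open(n+"14.pkl","wb"));c=im["color"][:,:,::-1]
    if n=="scene":c=cv2.resize(c[150:350,150:400],None,fx=3,fy=3,interpolation=cv2.INTER_CUBIC)
    cv2.imwrite(f"pics/{n}14.png",c)
E
```

```text
clock: 12.95
tool_pos: [0.4654, -0.0777, 0.438]
ee_rot: [1.0, 0.011, -0.0, 0.0]
ft_force: [0.8, 0.5, 0.9]
finger_gap: 0.0767
t 12.95 lane [-0.1196 -0.1202] z 0.438 F [0.76 0.54 0.91] gap 0.0767 j [-0.42 -0.14  1.83 -0.    1.45 -0.44]
yaw 1.29 z axis [-5.e-04 -9.e-04 -1.e+00]
```

View pics/scene14.png

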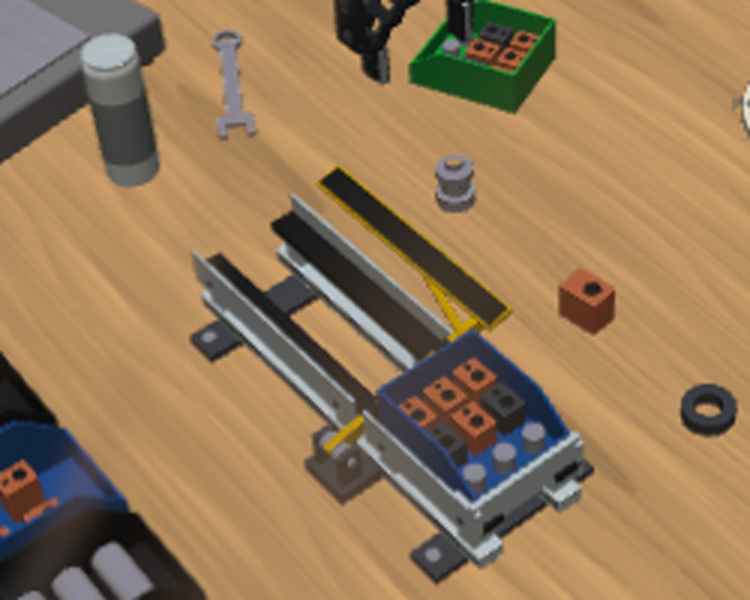

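View pics/wrist14.png

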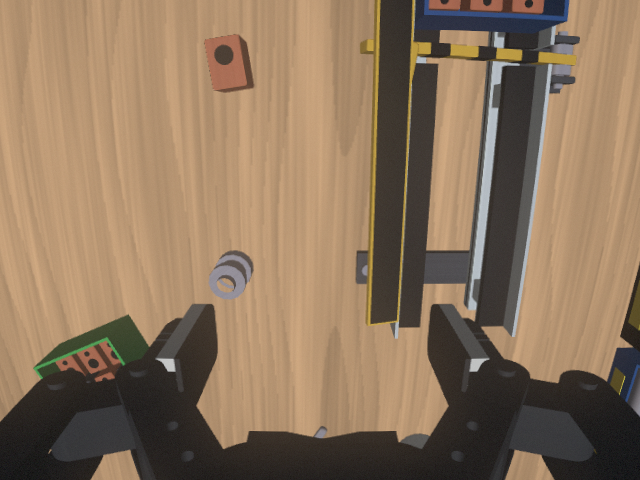

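View pics/top14.png

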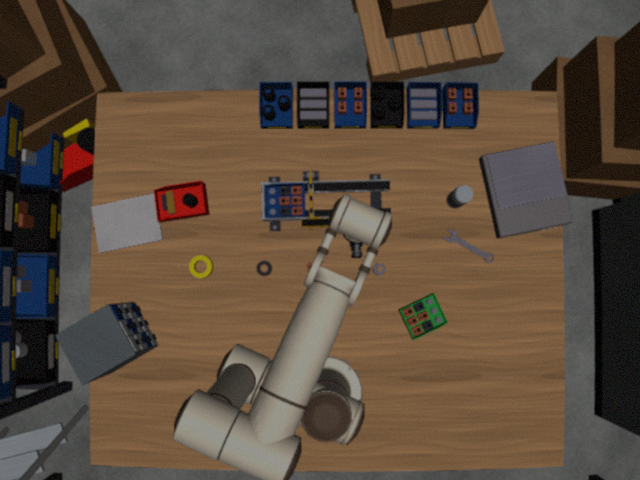

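The gate is up behind the bin, with the bar back where it was in the first scene picture (end at (508,310)). The bin sits at the stop and the bystanders are unmoved. Last numeric check of the gate angle and the bin.

Run:
```python
from gate import *
import pickle
im,st=pickle.load(open("wrist14.pkl","rb"))
P=[]
for v in range(90,310,8):
    for u in range(360,420,2):
        p=depthpts(im,(u,v),st)[0]
        if p[2]>.1:P.append([*w2lane(p),p[2]])
P=np.array(P);A=np.c_[P[:,0]+.072,P[:,1]+.0875,np.ones(len(P))];c=np.linalg.lstsq(A,P[:,2],rcond=None)[0];print(len(P),"bar slope",c[:2].round(4),"z mid",c[2].round(4),"res",(P[:,2]-A@c).std())
big=cv2.resize(im["color"][0:60,400:600,::-1],None,fx=4,fy=4,interpolation=cv2.INTER_CUBIC);cv2.imwrite("pics/c15.png",big)
for uv in [(425,13),(567,22)]: print(np.round(w2lane(at_z(im,uv,.11,st)[0]),4))
a,_=pickle.load(open("top14.pkl","rb"));b=load("top0.npz")
d=np.abs(a["color"].astype(int)-b["color"]).sum(2)
for n,(u,v) in dict(can=(460,196),wrench=(468,245),tape=(200,267),collar=(264,268),red=(180,200)).items(): print(n,d[v-20:v+20,u-25:u+25].mean().round(2))
```

```text
510 bar slope [-1.2314  0.0377] z mid 0.1186 res 0.019446775359153515
[-0.0515  0.0186]
[0.048  0.0169]
can 8.03
wrench 7.65
tape 7.88
collar 7.85
red 13.12
```

View pics/c15.png

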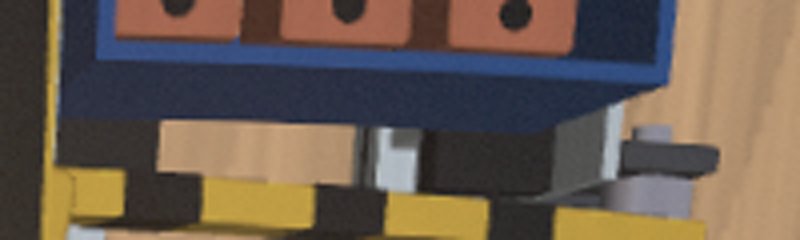

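Rear wall at +17.8 mm puts the bin at y ≈ +78. The slope fit picked up outliers and the red-bin area shows more picture difference than the others, so I'll recheck both.

Run:
```python
from gate import *
import pickle
im,st=pickle.load(open("wrist14.pkl","rb"))
P=[]
for v in range(90,300,6):
    for u in range(372,402,2):
        p=depthpts(im,(u,v),st)[0]
        if .1<p[2]<.13:P.append([*w2lane(p),p[2]])
P=np.array(P);A=np.c_[P[:,0]+.072,np.ones(len(P))];c=np.linalg.lstsq(A,P[:,2],rcond=None)[0];print(len(P),c.round(4),(P[:,2]-A@c).std())
a,_=pickle.load(open("top14.pkl","rb"));b=load("top0.npz")
for n,(u,v) in dict(red=(180,200),can=(460,196),wrench=(468,245),tape=(200,267),collar=(264,268)).items():
    f=[cv2.cvtColor(x["color"][v-25:v+25,u-32:u+32],cv2.COLOR_RGB2GRAY).astype(np.float32) for x in(b,a)]
    print(n,np.round(cv2.phaseCorrelate(*f),2) if 0 else cv2.phaseCorrelate(*f))
```

```text
518 [-0.2135  0.1186] 0.0009352884501580196
red ((0.006125302004846844, 0.06382216076238478), 1.0465445554256438)
can ((0.08167615691014518, 0.0677943763358897), 1.0936502820253373)
wrench ((0.006357116159204423, -0.08338658919468145), 1.0218105608224868)
tape ((0.007173684578564377, -0.10005437015654195), 0.9189678883552551)
collar ((0.03221955852356473, -0.036905761173265716), 1.1833827644586563)
```

The bar is at 118.6 mm, exactly as at the start, so the gate is up. The bystanders I could see have moved less than 0.1 px. Handing in.

```bash
python3 -c "
from station import close_job
print(close_job())"
```

```text
the job is handed in; nothing more can be done
None
```

The blue bin is home against the end stop, the gate has sprung up behind it, and the job is handed in. It took about 13 s of the 45 s, and `close_job` gives no verdict.

**How it went:** One open finger held the bar down while the other pushed the bin's rear wall. I backed off the bin with the gate still held, then raised slowly so the gate could come up. About a third of the way along, the push force rose to 19 N because the off-centre push had yawed the bin slightly at the gate slot. I narrowed the jaws and shifted the push towards the middle, and it ran on at about 10 N.

**Last checks:**
- **Gate during the pass:** measured between moves, it read 0.27–0.28 rad in every picture from the start of the push until the bin was home.
- **Bin:** its rear wall is at lane y about +17.8 mm (home is +18), and it is straight to about 0.02 rad.
- **Gate at the end:** the bar is back at 118.6 mm, the same height as at the start.
- **Bystanders:** the can, wrench, tape roll, collar and red bin moved less than about 0.1 px in the top view. I checked the clamp block and fitting by eye only, in the scene picture.
- **Arm:** standing clear of everything.

**Disagreements:**
- The final bar slope from depth came out at 0.21 instead of 0.25, which doesn't match the height reading. I took it as a poor fit and trusted the height.
- The lane's x position differed by about 2.5 mm between the top and wrist cameras.

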